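Fit the loading piston into the sample cell

ROBOT

A 6-joint arm with a two-finger parallel gripper is mounted at the origin on a cart in front of the work surface, level with it; the furniture and walls round the work are solid. World frame = base frame: x ahead of the robot, y to its left, z up, the work surface at z = 0. Lengths are in m, angles in rad, forces in N, time in s.
With the tool pointing down it reaches from about 0.35 to 0.875 m from the base axis. Payload 4.2 kg.
Tool frame: the origin (TCP) lies on the centre line of the jaws, within the pads' length; the fingertips stand 17 mm ahead of it and the grasp point (between the pads) lies 2 mm behind it; z points along the fingers, y is the line along which they close (so a half turn about z gives the same grasp; the last joint's range is limited). The gripper opens to 87 mm and grips with 3 to 60 N. Pads are 19 mm wide; open, the fingers measure 117 mm over their backs; the gripper's body (75 mm by 190 mm) begins 51 mm behind the grasp point.
Start: joints at [1.473, 0.385, 0.008, 0, -1.194, -0.259], TCP at [0.218, 0.586, 0.24] pointing down, gripper open.
Joint ranges: [-3.14, 3.14], [-1.21, 2.06], [-1.07, 1.41], [-3.16, 2.05], [-2.99, -0.16], [-3.1, 3.1]. Speed limits (rad/s): [2.79, 2.79, 3.14, 3.14, 3.14, 3.14].

INTERFACE

Orientations are given as a unit quaternion [x, y, z, w].
In Python, from station import env gives the robot as it stands.
- The arm moves only by the tool arm_command, never from a script. Its argument "steps" is text: rows parted by semicolons, each of 7 numbers parted by spaces: the turn, a rotation vector about the tool's x, y, z in rad, then the shift along the tool's x, y, z in mm, then the finger opening in mm, from 0 to 87. In form: ax ay az dx dy dz grip; .... A call has 1 to 5 rows; each row shifts and turns the commanded pose from where the row before left it, along the tool's axes as they then stand; what a row does not reach is not made up. A row lasts 1/10 s, in which the tool goes at most 50 mm and 8.59 degrees, less where a joint would pass 70% of its speed; a pose out of reach is approached as far as the arm can. A call is refused whole if a number of a shift passes 50 or a number of a turn 0.15, either way. A call with a gripper value outside its range is refused whole. The fingers move at their own pace and stop on an object; "force" is the grip in N (left out, the last holds). Time passes only in rows, so rows that do not move let the fingers close. It gives the time, the measured TCP pose, the force, the opening and the grip force at its end, in the units of the state.
- env.state(): the state, without advancing time (a new reading comes with each control period).
- env.read_camera(name): name is "scene" or "side" or "wrist"; returns the picture (400x640x3 uint8, red, green, blue); there is no depth.
- env.camera_model(name): a dict with "intrinsics" (3x3 intrinsics, pixels), "rvec" (rotation vector, rad) and "tvec" (3), from world to camera coordinates, as OpenCV has them. Camera axes: x right, y down, z forward; pixel columns grow to the right and rows downward; lengths in m; the calibration is good to about 2 mm. The wrist camera is an equidistant fisheye: a pixel r from the principal point sees the ray r / f radians off the axis. A picture is of the moment at which its call begins: read the wrist's pose just before it. camera_model takes no time and is no camera call; for the wrist camera it gives the pose at the moment of the call.
- env.finish_job(): hands the job in; it is judged then, once.
The state is a dict: "time_s": time; "q": joint angles; "qvel": joint speeds; "joint_torque": joint torques, N m; "ee_pos": TCP position; "ee_rot": TCP orientation; "wrist_force": force on the tool from outside, world axes, zero at the start; "torque": the same for the moment, N m; "gripper_width": finger opening in m; "gripper_force": force on a finger pad.
Only numpy, scipy, OpenCV 4.12 (cv2) and the standard library are available. Lean on these libraries where they do the work, as an engineer would, in place of code of your own. Each camera call takes 0.05 s, during which the arm holds its last target. There are 200 camera calls.

TASK

Take the longer of the two steel pistons out of the rack and thread it, head up, down through the hole in the load stand's crosshead, then through the lid plate and the inner guide plate of the sample cell beneath, until its tip stands on the cell floor. The cell was clamped by hand and sits a little off the crosshead hole, so feel for its holes; leave the shorter piston in the rack, and let go with the long one standing upright in place.

Things in the scene. Friction and masses are not known exactly. Their poses are not given: they have to be found in the camera images.
- long_piston: The longer piston: straight plain steel rod 12 mm in diameter, 140 mm long over all, 0.1 to 0.2 kg. Its top 28 mm is a square head, 20 x 20 mm, with flats facing its x and y (grip it there). The tip has a 1 mm bevel. Origin: centre of the tip's end face; z points along the rod to the head. At the start it stands upright in one of the rack's two holes.
- long_piston_head (a point): Middle of the long piston's head, 126 mm above the tip's end face and 14 mm below the top.
- short_piston: The shorter piston, of the same make, 100 mm long over all (head 20 x 20 x 28 mm). It stands in the other rack hole and must stay there. Origin: centre of the tip's end face, z up along the rod.
- rack: Fixed grey plastic block, 50 x 130 x 50 mm (x, y, z), with two upright blind holes of 14 mm diameter, 40 mm deep (floor 10 mm above the worktop), at y = -35 and +35 mm. Origin: centre of its underside.
- stand: Fixed load stand, rigid. Origin: centre of its underside, straight below the middle of the crosshead hole; z up. Base plate 130 x 170 x 6 mm (x, y, z); two 16 mm columns at y = -70 and +70 mm carry the crosshead. All heights below are above this origin. The sample cell is clamped on the base plate under the crosshead (itself not tracked).
- crosshead_hole (a point): Centre of the crosshead hole, at the bar's top face, 98 mm up. The crosshead is an aluminium bar 50 x 170 x 12 mm (underside 86 mm up) with an upright through hole of 30 mm diameter, so the piston has 9 mm of play all round there.
- lid_level (a point): Point on the crosshead hole's axis at the level of the cell lid's top, 64 mm up. The lid plate (74 x 74 x 8 mm) has an upright 14.5 mm through hole with a 0.5 mm chamfer. That hole is NOT at this point: it is off it by an unknown amount, up to 5 mm either way along the stand's x and up to 5 mm either way along its y, to be found by touch or sight.
- floor_level (a point): Point on the crosshead hole's axis at the level of the cell's solid floor (80 x 80 mm), 14 mm up, where the tip must stand. The inner guide plate (74 x 74 x 8 mm, top 36 mm up, underside 28 mm) lies between floor and lid; its 14.5 mm through hole is exactly in line with the lid's. With the piston seated, the underside of its head is 126 mm up.
There are look-alikes about, which are no part of the job. Leave any red look-alike of the long_piston alone.

How it is judged:
On the way, in this order (a step that is already met when the one before it is completed fails the run):
1. the long piston's tip is inside the crosshead hole from above (z of long_piston in the frame of stand below 0.093 m and horizontal distance between long_piston and stand below 0.012 m and angle between long_piston's own z axis and vertical below 0.12 rad), for 0.1 s.
2. its tip is through the cell's lid plate (z of long_piston in the frame of stand below 0.055 m and horizontal distance between long_piston and stand below 0.012 m and angle between long_piston's own z axis and vertical below 0.12 rad), for 0.1 s.
At the end, for the whole second after the job is handed in: The released long piston stands at rest on the cell floor: tip under 17.5 mm above the stand's underside (floor: 14 mm), within 12 mm of the crosshead axis, head up, tilt under 0.12 rad; the short piston is still in its rack hole (moved under 20 mm) (z of long_piston in the frame of stand below 0.0175 m and horizontal distance between long_piston and stand below 0.012 m and angle between long_piston's own z axis and vertical below 0.12 rad and linear speed of long_piston below 0.01 m/s and distance of short_piston from where it was at the start of the episode below 0.02 m); the robot touches nothing.
It fails at once if the short piston is taken out of the rack (moved 30 mm or more) (distance of short_piston from where it was at the start of the episode above 0.03 m).
It also fails if it takes over 67 s, if anything falls off the work surface, if the arm or the gripper's body presses on something with over 40 N, if the wrist force passes 120 N, or if a joint passes its speed limit or range.

## Working session

There is one attempt and no reset: what is moved stays moved. The work goes in short steps, Python scripts to look and compute and a tool call to move; the robot and the scene stay as the last step left them, time stands still between calls to the robot, and variables do not carry over. Pictures are saved under pics/ and viewed, at most 10 in all, crops included, and the job is handed in when it is done.

Besides the shell and the picture viewer there is one more tool, called after "Request:" as name(argument=value, ...) on one line, values as JSON. arm_command: Moves the arm, as the interface text tells. Its arguments: {"type":"object","properties":{"steps":{"type":"string"},"force":{"type":"number"}},"required":["steps"]}

```bash
mkdir -p pics
cat > h.py <<'E'
import numpy as np,cv2
from station import env
from scipy.spatial.transform import Rotation as R
def snap(n,f):
    m=env.camera_model(n); im=env.read_camera(n); cv2.imwrite('pics/'+f,im[:,:,::-1]); return im,m
def ray(m,u,v,fish=False):
    K=np.array(m['intrinsics']);Rm=cv2.Rodrigues(np.array(m['rvec'],float))[0];t=np.array(m['tvec'],float)
    x=(u-K[0,2])/K[0,0];y=(v-K[1,2])/K[1,1]
    if fish:
        r=np.hypot(x,y);d=np.array([np.sin(r)*x/r,np.sin(r)*y/r,np.cos(r)]) if r>0 else np.array([0,0,1.])
    else: d=np.array([x,y,1.])
    return -Rm.T@t,Rm.T@d
def onz(m,u,v,z,fish=False):
    c,d=ray(m,u,v,fish);return c+d*(z-c[2])/d[2]
def proj(m,p):
    return cv2.projectPoints(np.array([p],float),np.array(m['rvec'],float),np.array(m['tvec'],float),np.array(m['intrinsics'],float),None)[0].ravel()
def tri(a,b):
    (c1,d1),(c2,d2)=a,b
    A=np.stack([d1,-d2],1);s=np.linalg.lstsq(A,c2-c1,rcond=None)[0]
    p,q=c1+s[0]*d1,c2+s[1]*d2;return (p+q)/2,np.linalg.norm(p-q)
E
python3 - <<'E'
from h import *
for n in ['scene','side']:
    im,m=snap(n,n+'0.png'); print(n,m, ray(m,320,200))
print(env.state())
a=np.hstack([cv2.imread('pics/scene0.png')]);
E
```

```text
scene {'intrinsics': array([[469.88353939,   0.        , 318.42901589],
       [  0.        , 469.88353939, 193.52326873],
       [  0.        ,   0.        ,   1.        ]]), 'rvec': array([ 1.89212665, -0.95550202,  0.5572193 ]), 'tvec': array([-0.28289207,  0.28957899,  0.85430804])} (array([-0.3180874 , -0.59558538,  0.66168316]), array([ 0.69840651,  0.52028721, -0.4916612 ]))
side {'intrinsics': array([[475.90495796,   0.        , 322.77162266],
       [  0.        , 475.90495796, 202.79310539],
       [  0.        ,   0.        ,   1.        ]]), 'rvec': array([ 2.15514378, -0.45265849,  0.22070334]), 'tvec': array([-0.44619916,  0.19657302,  0.96454626])} (array([ 0.14843801, -0.7936658 ,  0.71843225]), array([ 0.31509832,  0.75248355, -0.5784029 ]))
{'time_s': 0.1, 'q': array([ 1.47264497e+00,  3.85467643e-01,  6.77599632e-03, -4.18429797e-04,
       -1.19403172e+00, -2.58551464e-01]), 'qvel': array([-0.00073564, -0.00077646,  0.00293012,  0.00252934,  0.00132902,
        0.0006474 ]), 'joint_torque': array([-4.24536547e-04, -3.91689849e+01,  1.87935001e+01,  4.23182622e+00,
        1.34674300e-02, -7.40727705e-05]), 'ee_pos': array([0.21808069, 0.58517664, 0.23858397]), 'ee_rot': array([ 9.84123335e-01, -1.77483227e-01, -1.16649714e-04,  9.76001792e-04]), 'wrist_force': array([0.30367255, 0.07165832, 0.13502595]), 'torque': array([-0.02848098, -0.05322553,  0.04698791]), 'gripper_force': 0.0, 'gripper_width': 0.08726339150361406}
```

View pics/scene0.png

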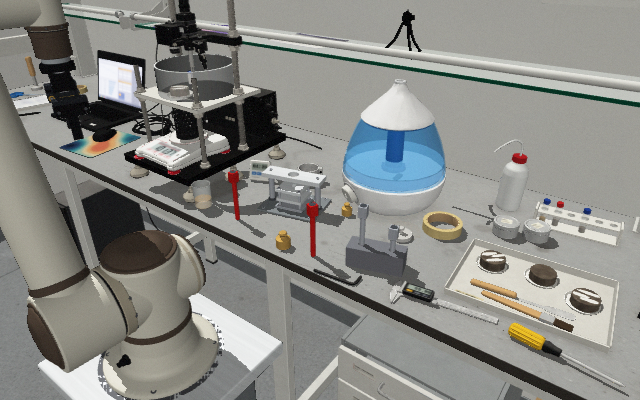

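View pics/side0.png

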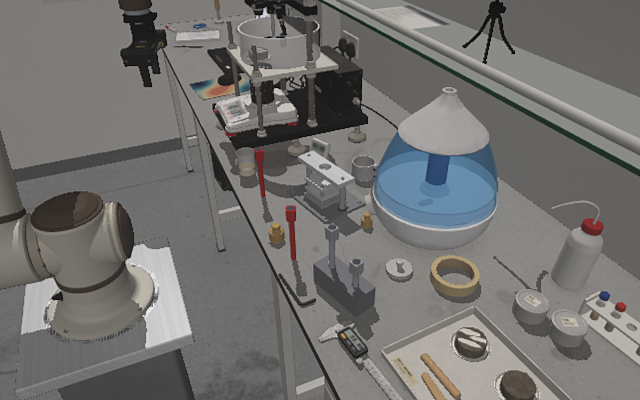

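Scene view: grey rack at (377,255) with a tall grey piston, head (363,212), and a shorter one, head (393,232). The stand is at (295,185). Red look-alikes stand at (235,180) and (312,210), and I'll leave those. In the side view the rack is at (344,283), the tall piston at (332,232) and the stand at (328,180). The tall grey one in the rack fits the description; I'll confirm it in an enlarged crop.

Run:
```python
import cv2,numpy as np
a=cv2.imread('pics/scene0.png')[150:285,255:415];b=cv2.imread('pics/side0.png')[140:320,285:385]
a=cv2.resize(a,None,fx=3,fy=3,interpolation=cv2.INTER_CUBIC);b=cv2.resize(b,None,fx=3,fy=3,interpolation=cv2.INTER_CUBIC)
c=np.zeros((540,790,3),np.uint8);c[:405,:480]=a;c[:540,485:785]=b
cv2.imwrite('pics/crop1.png',c)
```

```text
(no output)
```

View pics/crop1.png

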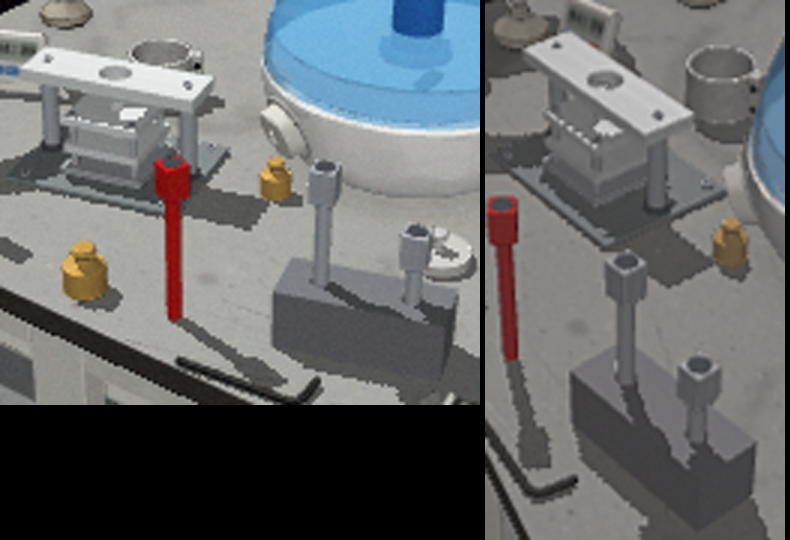

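Crop: the grey rod at scene (363,205) stands clearly taller in the rack than its neighbour at (394,227), so it is the long piston. The crosshead hole is at scene (294,174) and side (325,166).

```bash
cat > m.py <<'E'
from h import *
ms={n:env.camera_model(n) for n in('scene','side')}
S=lambda x,y:(255+x/3-.33,150+y/3-.33); D=lambda x,y:(285+(x-485)/3-.33,140+y/3-.33)
for n,a,b,z in [('long',(325,166),(627,260),.150),('short',(416,231),(699,364),.110),('hole',(117,72),(605,79),.098),
 ('c1',(52,48),(565,33),.098),('c2',(213,82),(692,115),.098),('c3',(195,108),(655,135),.098),('c4',(22,70),(525,50),.098),
 ('redtop',(174,163),(503,206),.14),('redfoot',(175,319),(511,358),0.),('kettleweight',(277,160),(732,226),.03),('lidwhite',(131,114),(605,128),.064)]:
    a=S(*a);b=D(*b)
    p,e=tri(ray(ms['scene'],*a),ray(ms['side'],*b))
    print(n,p.round(4),round(e,4),onz(ms['scene'],*a,z).round(4)[:2],onz(ms['side'],*b,z).round(4)[:2])
E
python3 m.py
```

```text
long [ 0.4447 -0.1436  0.1504] 0.0007 [ 0.4458 -0.1429] [ 0.4447 -0.1437]
short [ 0.4638 -0.2106  0.11  ] 0.0008 [ 0.4643 -0.2101] [ 0.4636 -0.2111]
hole [0.5543 0.1423 0.0997] 0.0009 [0.5575 0.1452] [0.5551 0.144 ]
c1 [0.5485 0.2151 0.1065] 0.0006 [0.5613 0.2269] [0.5542 0.2297]
c2 [0.5984 0.0679 0.0947] 0.0014 [0.592 0.063] [0.5965 0.0645]
c3 [0.5632 0.0626 0.0864] 0.0042 [0.5426 0.0463] [0.557  0.0504]
c4 [0.5128 0.2204 0.0959] 0.0006 [0.5102 0.2179] [0.5115 0.2165]
redtop [ 0.3972 -0.0428  0.1404] 0.0018 [ 0.3988 -0.0411] [ 0.397  -0.0437]
redfoot [ 0.3969 -0.0414 -0.0013] 0.0007 [ 0.3958 -0.042 ] [ 0.3963 -0.0433]
kettleweight [ 0.6005 -0.0024  0.0338] 0.0041 [0.6087 0.004 ] [ 0.6016 -0.0011]
lidwhite [0.5436 0.1185 0.0684] 0.0016 [0.5512 0.1251] [0.5458 0.1233]
```

Run:
```python
from h import *
ms={n:env.camera_model(n) for n in('scene','side')}
for n,a,b in [('plat front right',(167,175),(237,141)),('plat right back',(322,150),(367,122)),('plat left front',(127,150),(212,106)),('shelf R',(258,90),(328,62)),('shelf front',(197,109),(257,78)),('dome apex',(400,81),(449,89)),('dome left base',(342,190),(373,205)),('domewide right',(445,185),(497,205))]:
    p,e=tri(ray(ms['scene'],*a),ray(ms['side'],*b)); print(n,p.round(3),round(e,3))
s=env.state(); print(R.from_quat(s['ee_rot']).as_matrix().round(3))
```

```text
plat front right [0.421 0.522 0.027] 0.024
plat right back [0.667 0.138 0.164] 0.062
plat left front [0.382 0.648 0.094] 0.016
shelf R [0.661 0.359 0.274] 0.01
shelf front [0.474 0.411 0.249] 0.005
dome apex [ 0.74  -0.059  0.344] 0.002
dome left base [0.634 0.033 0.04 ] 0.02
domewide right [ 0.849 -0.16   0.061] 0.05
[[ 0.937 -0.349 -0.001]
 [-0.349 -0.937 -0.002]
 [ 0.     0.002 -1.   ]]
```

Request:
arm_command(steps="0 0 0 13 45 0 87;0 0 0 13 45 0 87;0 0 0 13 45 0 87;0 0 0 13 45 0 87;0 0 0 13 45 0 87")

```text
time_s: 0.6
ee_pos: [0.2003, 0.3499, 0.239]
ee_rot: [0.984, -0.177, -0.0, 0.001]
wrist_force: [-0.3, -0.4, -0.4]
gripper_width: 0.0871
gripper_force: 0.0
```

Request:
arm_command(steps="0 0 0 35 19 0 87;0 0 0 35 19 0 87;0 0 0 35 19 0 87;0 0 0 35 19 0 87;0 0 0 35 19 0 87")

```text
time_s: 1.1
ee_pos: [0.3319, 0.2004, 0.2396]
ee_rot: [0.984, -0.177, -0.0, -0.0]
wrist_force: [0.5, 0.7, 0.6]
gripper_width: 0.0869
gripper_force: 0.0
```

```bash
cat >> h.py <<'E'
def plan(p,yaw=None):
    s=env.state();M=R.from_quat(s['ee_rot']).as_matrix();d=M.T@(np.array(p)-s['ee_pos'])
    print('t',round(s['time_s'],2),'pos',s['ee_pos'].round(4),'xang',np.arctan2(M[1,0],M[0,0]).round(4),'zax',M[:,2].round(4),'q',s['q'].round(2),'w',round(s['gripper_width'],4),'F',s['wrist_force'].round(1))
    print('shift tool mm',(d*1e3).round(1))
    if yaw is not None: 
        Mt=np.array([[np.cos(yaw),np.sin(yaw),0],[np.sin(yaw),-np.cos(yaw),0],[0,0,-1]]); print('rotvec tool',R.from_matrix(M.T@Mt).as_rotvec().round(4), 'shift in final-yaw axes',(Mt.T@(np.array(p)-s['ee_pos'])*1e3).round(1))
E
python3 -c "
from h import *
plan([.37,0,.24],-1.293)"
```

```text
t 1.1 pos [0.3319 0.2004 0.2396] xang -0.3562 zax [ 1.e-04  4.e-04 -1.e+00] q [ 0.97 -0.04 -0.52 -0.   -1.09  0.25] w 0.0869 F [0.5 0.7 0.6]
shift tool mm [105.6 174.5  -0.5]
rotvec tool [-3.000e-04  2.000e-04  9.368e-01] shift in final-yaw axes [203.2  18.3  -0.4]
```

Request:
arm_command(steps="0 0 0 21 35 0 87;0 0 0 21 35 0 87;0 0 0 21 35 0 87;0 0 0 21 35 0 87;0 0 0 21 35 0 87")

```text
time_s: 1.6
ee_pos: [0.3683, -0.0004, 0.2395]
ee_rot: [0.984, -0.177, 0.0, -0.0]
wrist_force: [1.0, 0.5, -0.4]
gripper_width: 0.0872
gripper_force: 0.0
```

Request:
arm_command(steps="0 0 0.134 0 0 0 87;0 0 0.134 0 0 0 87;0 0 0.134 0 0 0 87;0 0 0.134 0 0 0 87;0 0 0.134 0 0 0 87")

```text
time_s: 2.1
ee_pos: [0.3683, 0.0011, 0.2393]
ee_rot: [0.87, -0.494, -0.0, 0.0]
wrist_force: [-0.3, 0.3, 0.9]
gripper_width: 0.087
gripper_force: 0.0
```

Request:
arm_command(steps="0 0 0.134 0 0 0 87;0 0 0.134 0 0 0 87;0 0 0 0 0 0 87;0 0 0 0 0 0 87")

```text
time_s: 2.5
ee_pos: [0.3684, 0.0012, 0.2394]
ee_rot: [0.798, -0.602, -0.0, 0.0]
wrist_force: [-0.1, 0.6, 0.5]
gripper_width: 0.0868
gripper_force: 0.0
```

```bash
python3 -c "
from h import *
plan([.4447,-.1436,.26],-1.293)
im,m=snap('wrist','w1.png');print(m)"
```

```text
t 2.5 pos [0.3684 0.0012 0.2394] xang -1.292 zax [-4.e-04 -1.e-04 -1.e+00] q [ 0.45 -0.07 -0.55 -0.   -1.09 -0.17] w 0.0868 F [-0.1  0.6  0.5]
shift tool mm [160.2 -33.4 -20.6]
rotvec tool [0.0004 0.     0.001 ] shift in final-yaw axes [160.2 -33.6 -20.6]
{'intrinsics': array([[309.70691629,   0.        , 318.8167965 ],
       [  0.        , 309.70691629, 207.05256901],
       [  0.        ,   0.        ,   1.        ]]), 'rvec': array([-0.42770681,  3.05325631,  0.38243971]), 'tvec': array([0.35469534, 0.06784418, 0.41297839])}
```

View pics/w1.png

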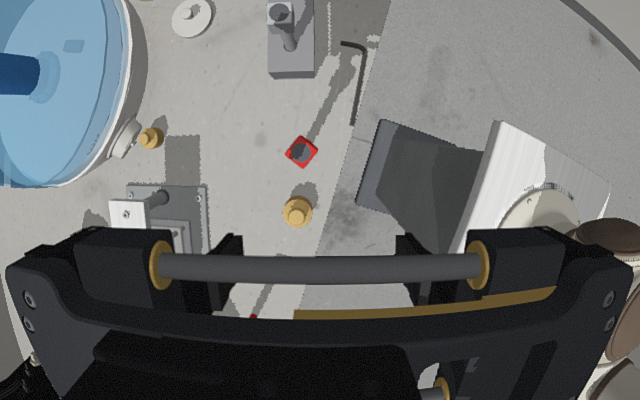

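Wrist view: rack at (290,40) with its edges parallel to the image sides, so the tool is square to it. The long piston's head is at about (280,13), and the red look-alike at (301,152) is off my path.

```bash
python3 -c "
from h import *
m=env.camera_model('wrist')
print(onz(m,280,13,.15,True),onz(m,301,152,.14,True),ray(m,320,200,True))"
```

```text
[ 0.44127012 -0.14526557  0.15      ] [ 0.39586517 -0.04311221  0.14      ] (array([ 0.38726471, -0.06364416,  0.38337903]), array([-0.0655776 ,  0.21480374, -0.97445315]))
```

Request:
arm_command(steps="0 0 0 40 -8.4 -5 87;0 0 0 40 -8.4 -5 87;0 0 0 40 -8.4 -5 87;0 0 0 40 -8.4 -5 87;0 0 0 0 0 0 87")

```text
time_s: 3.05
ee_pos: [0.4466, -0.1467, 0.2595]
ee_rot: [0.797, -0.604, 0.001, 0.0]
wrist_force: [-1.2, -0.1, 0.2]
gripper_width: 0.0867
gripper_force: 0.0
```

```bash
python3 -c "
from h import *
plan([.4447,-.1436,.134],-1.293)
a,_=snap('wrist','w2.png');b,_=snap('side','s2.png')
c=np.hstack([cv2.imread('pics/w2.png')[:,120:520],cv2.imread('pics/side0.png')[:,:0],cv2.imread('pics/s2.png')[:,130:530]]);cv2.imwrite('pics/c2.png',c)"
```

```text
t 3.05 pos [ 0.4466 -0.1467  0.2595] xang -1.2978 zax [ 6.0e-04 -1.1e-03 -1.0e+00] q [ 0.03  0.1  -0.32  0.   -1.15  0.24] w 0.0867 F [-1.2 -0.1  0.2]
shift tool mm [ -3.7   1.  125.5]
rotvec tool [-0.0003 -0.0012 -0.0048] shift in final-yaw axes [ -3.5   1.  125.5]
```

View pics/c2.png

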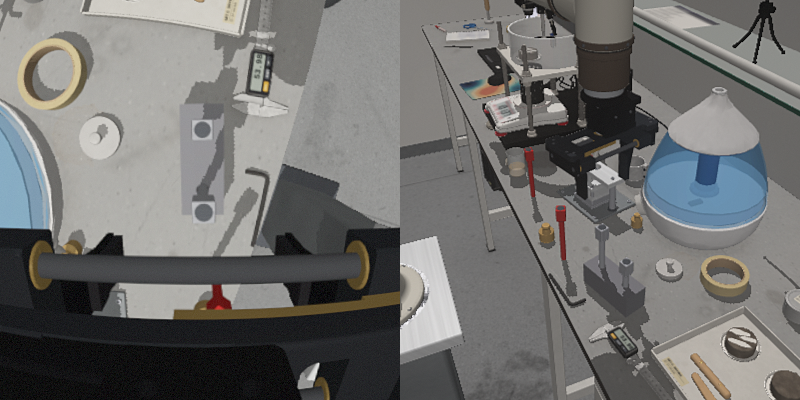

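Wrist view (left): the long head is at full-frame (324,211) and the short one at (322,130), so the rack is centred between the jaws. Side view: both pistons still stand in the rack.

```bash
python3 -c "
from h import *
m=env.camera_model('wrist')
print(onz(m,324,211,.15,True),onz(m,322.5,130,.11,True))
s=env.camera_model('side');print(proj(s,env.state()['ee_pos']),proj(s,[.4447,-.1436,.15]))
plan([.4447,-.1436,.134])"
```

```text
[ 0.44016469 -0.14504567  0.15      ] [ 0.45935241 -0.20992212  0.11      ]
[332.13797605 178.61832642] [331.96462799 226.30312706]
t 3.15 pos [ 0.4444 -0.1442  0.2589] xang -1.2959 zax [-1.5e-03  3.0e-04 -1.0e+00] q [ 0.04  0.1  -0.33 -0.   -1.15  0.24] w 0.0872 F [ 0.2  0.8 -0.2]
shift tool mm [ -0.4  -0.6 124.9]
```

Request:
arm_command(steps="0 0 0 0 1 42 87;0 0 0 0 0 42 87;0 0 0 0 0 36 60;0 0 0 0 0 5 40;0 0 0 0 0 0 30")

```text
time_s: 3.65
ee_pos: [0.4434, -0.1431, 0.1346]
ee_rot: [0.798, -0.602, -0.0, 0.001]
wrist_force: [-0.0, -0.3, 0.5]
gripper_width: 0.0706
gripper_force: 0.0
```

Request:
arm_command(steps="0 0 0 0 0 0 26;0 0 0 0 0 0 22;0 0 0 0 0 0 16;0 0 0 0 0 0 16;0 0 0 0 0 0 16", force=15)

```text
time_s: 4.15
ee_pos: [0.4438, -0.1438, 0.135]
ee_rot: [0.798, -0.603, 0.0, -0.0]
wrist_force: [0.2, -0.2, -0.6]
gripper_width: 0.031
gripper_force: 0.0
```

```bash
python3 -c "
from h import *
plan([.4447,-.1436,.134]);print(env.state()['torque'],env.state()['gripper_force'])"
```

```text
t 4.15 pos [ 0.4438 -0.1438  0.135 ] xang -1.2949 zax [ 0.001  0.    -1.   ] q [ 0.04  0.23 -0.52  0.   -0.82  0.24] w 0.031 F [ 0.2 -0.2 -0.6]
shift tool mm [ 0.  -0.9  1. ]
[ 0.05857979 -0.0181269  -0.02366241] 0.0
```

Request:
arm_command(steps="0 0 0 0 0 0 10;0 0 0 0 0 0 10;0 0 0 0 0 0 10;0 0 0 0 0 0 10;0 0 0 0 0 0 10", force=25)

```text
time_s: 4.65
ee_pos: [0.4435, -0.1438, 0.1346]
ee_rot: [0.798, -0.603, -0.0, 0.0]
wrist_force: [-0.3, 0.0, 1.7]
gripper_width: 0.0198
gripper_force: 25.0
```

Request:
arm_command(steps="0 0 0 0 0 -10 10;0 0 0 0 0 -20 10;0 0 0 0 0 -30 10;0 0 0 0 0 -30 10;0 0 0 0 0 -30 10")

```text
time_s: 5.15
ee_pos: [0.4432, -0.1436, 0.2559]
ee_rot: [0.798, -0.603, -0.0, -0.0]
wrist_force: [0.3, -0.7, -1.5]
gripper_width: 0.0196
gripper_force: 24.9
```

Run:
```python
from h import *
plan([.5555,.143,.26],-1.293)
a,ms=snap('scene','s3.png');b,md=snap('side','d3.png')
s=env.state();tcp=s['ee_pos'];tip=tcp+[0,0,.002-.126]
print(tip,proj(ms,tip),proj(md,tip))
def crop(f,p):
    im=cv2.imread('pics/'+f);u,v=map(int,p);u=min(max(u,65),574);return cv2.resize(im[v-100:v+50,u-65:u+65],None,fx=3,fy=3,interpolation=cv2.INTER_CUBIC),(u-65,v-100)
x,o1=crop('s3.png',proj(ms,tip));y,o2=crop('d3.png',proj(md,tip));print(o1,o2)
cv2.imwrite('pics/c3.png',np.hstack([x,y]))
```

```text
t 5.15 pos [ 0.4432 -0.1436  0.2559] xang -1.2949 zax [-1.e-04  4.e-04 -1.e+00] q [ 0.04  0.1  -0.34 -0.   -1.14  0.24] w 0.0196 F [ 0.3 -0.7 -1.5]
shift tool mm [-245.2 -186.1   -4. ]
rotvec tool [-0.      0.0004 -0.0019] shift in final-yaw axes [-244.9 -186.6   -4.1]
[ 0.4460849  -0.14404398  0.13531985] [363.29133733 210.9206386 ] [332.69060619 232.19890714]
(298, 110) (267, 132)
```

View pics/c3.png

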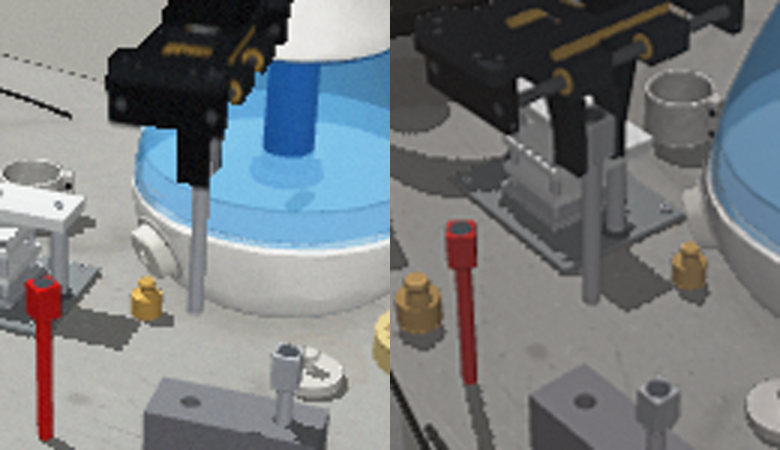

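Both views show the piston hanging vertical in the jaws, with its tip at scene (363,214) and side (334,233). The short piston is still in the rack. Next I look straight down through the crosshead hole with the wrist camera.

Request:
arm_command(steps="0 0 0 -34.8 -20.5 0 10;0 0 0 -34.8 -20.5 0 10;0 0 0 -34.8 -20.5 0 10;0 0 0 -34.8 -20.5 0 10;0 0 0 -34.8 -20.5 0 10")

```text
time_s: 5.75
ee_pos: [0.4944, 0.0532, 0.2539]
ee_rot: [0.798, -0.603, -0.001, 0.0]
wrist_force: [0.8, 0.5, -2.1]
gripper_width: 0.0196
gripper_force: 24.9
```

Request:
arm_command(steps="0 0 0 -34.8 -20.5 0 10;0 0 0 -34.8 -20.5 0 10;0 0 0 -34.8 -20.5 0 10;0 0 0 -34.8 -20.5 0 10;0 0 0 0 0 0 10")

```text
time_s: 6.25
ee_pos: [0.5364, 0.2119, 0.2528]
ee_rot: [0.799, -0.602, -0.0, 0.0]
wrist_force: [-0.8, -0.5, -2.0]
gripper_width: 0.0199
gripper_force: 24.9
```

Request:
arm_command(steps="0 0 0 0 0 0 10;0 0 0 0 0 0 10")

```text
time_s: 6.45
ee_pos: [0.5352, 0.207, 0.2539]
ee_rot: [0.797, -0.603, -0.0, 0.001]
wrist_force: [-0.6, 0.2, -1.5]
gripper_width: 0.0197
gripper_force: 24.9
```

Run:
```python
from h import *
ms,md=env.camera_model('scene'),env.camera_model('side')
print('tip3',tri(ray(ms,363,213.5),ray(md,334,232)))
plan([.536,.208,.256],-1.293)
im,m=snap('wrist','w4.png')
s=env.state();print('xyz now',s['ee_pos'])
c,d=ray(m,320,200,True);print('cam',c)
# project hole (fisheye)
Rm=cv2.Rodrigues(m['rvec'])[0];p=Rm@np.array([.5555,.1435,.098])+m['tvec'];th=np.arctan2(np.hypot(p[0],p[1]),p[2]);f=309.7
u=np.array([318.8,207.05])+f*th*p[:2]/np.hypot(p[0],p[1]);print('pred hole',u)
u0,v0=int(u[0])-45,int(u[1])-37;print(u0,v0)
cv2.imwrite('pics/c4.png',cv2.resize(cv2.imread('pics/w4.png')[v0:v0+75,u0:u0+90],None,fx=8,fy=8,interpolation=cv2.INTER_CUBIC))
```

```text
tip3 (array([ 0.45139482, -0.13916966,  0.12715552]), np.float64(0.0050806721735779025))
t 6.45 pos [0.5352 0.207  0.2539] xang -1.2954 zax [-1.5e-03 -8.0e-04 -1.0e+00] q [ 0.65  0.29 -0.1  -0.   -1.19 -0.38] w 0.0197 F [-0.6  0.2 -1.5]
shift tool mm [-0.7 -1.1 -2.1]
rotvec tool [ 0.0017 -0.0003 -0.0024] shift in final-yaw axes [-0.7 -1.1 -2.1]
xyz now [0.53528371 0.20676673 0.25428143]
cam [0.55391575 0.14215847 0.39790253]
pred hole [316.28036041 130.86688639]
271 93
```

View pics/c4.png

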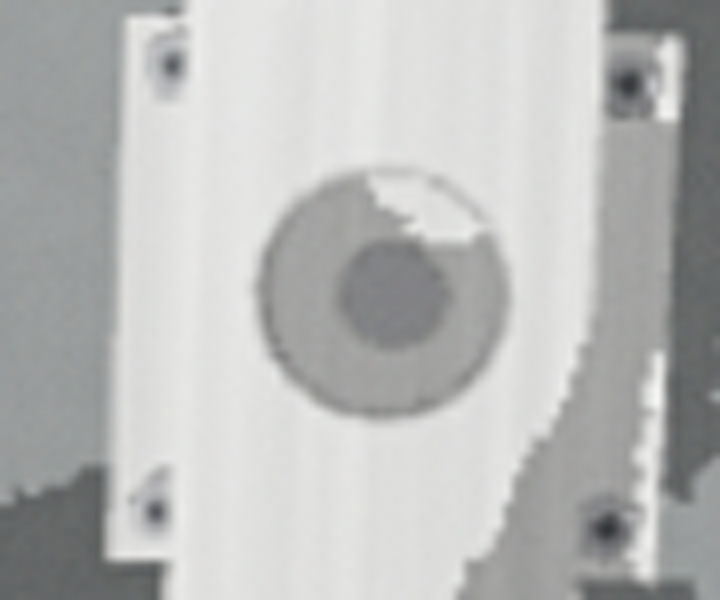

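The wrist crop shows the crosshead hole centred at crop (384,292) and, through it, the lid hole at crop (395,294). That is full-frame (319.9,129.3).

Run:
```python
from h import *
for k in range(1):
    m=env.camera_model('wrist')
    h=onz(m,271+384/8-.44,93+292/8-.44,.098,True);l=onz(m,271+395/8-.44,93+294/8-.44,.064,True)
    print('hole',h,'lid',l,'ee',env.state()['ee_pos'])
d=l-h;yaw=.25;print('off',d[:2])
plan(l+[0.0035,0.001,.256-.064],-1.293)
```

```text
hole [0.55409388 0.14102961 0.098     ] lid [0.55262576 0.14079714 0.064     ] ee [0.53528371 0.20676673 0.25428143]
off [-0.00146812 -0.00023246]
t 6.5 pos [0.5353 0.2068 0.2543] xang -1.2959 zax [-1.e-03 -5.e-04 -1.e+00] q [ 0.65  0.29 -0.1  -0.   -1.19 -0.38] w 0.0199 F [-0.4 -0.8 -1.5]
shift tool mm [68.2 -2.4 -1.7]
rotvec tool [ 0.0011 -0.0002 -0.0029] shift in final-yaw axes [68.2 -2.2 -1.7]
```

Request:
arm_command(steps="0 0 0 33.5 -0.8 0 10;0 0 0 33.5 -0.7 0 10;0 0 0 0 0 0 10;0 0 0 0 0 0 10;0 0 0 0 0 0 10")

```text
time_s: 7.0
ee_pos: [0.5552, 0.1436, 0.2548]
ee_rot: [0.797, -0.603, -0.0, -0.0]
wrist_force: [0.9, 0.3, -1.1]
gripper_width: 0.0199
gripper_force: 24.9
```

Run:
```python
from h import *
P=[.5551,.1428,.200]
plan(P,-1.293)
a,ms=snap('scene','s5.png');b,md=snap('side','d5.png');plan(P)
def crop(f,p):
    im=cv2.imread('pics/'+f);u,v=map(int,p);return cv2.resize(im[v-60:v+40,u-50:u+50],None,fx=4,fy=4,interpolation=cv2.INTER_CUBIC),(u-50,v-60)
x,o1=crop('s5.png',proj(ms,[.555,.143,.11]));y,o2=crop('d5.png',proj(md,[.555,.143,.11]));print(o1,o2)
cv2.imwrite('pics/c5.png',np.hstack([x,y]))
```

```text
t 7.0 pos [0.5552 0.1436 0.2548] xang -1.2954 zax [ 2.e-04  4.e-04 -1.e+00] q [ 0.54  0.29 -0.1  -0.   -1.19 -0.26] w 0.0199 F [ 0.9  0.3 -1.1]
shift tool mm [ 0.7  0.4 54.8]
rotvec tool [-0.0003  0.0003 -0.0024] shift in final-yaw axes [ 0.7  0.4 54.8]
t 7.1 pos [0.5552 0.1442 0.2547] xang -1.2942 zax [ 2.e-04  3.e-04 -1.e+00] q [ 0.54  0.29 -0.1  -0.   -1.19 -0.26] w 0.0198 F [ 0.7  0.8 -2.3]
shift tool mm [ 1.3  0.5 54.7]
(243, 110) (274, 102)
```

View pics/c5.png

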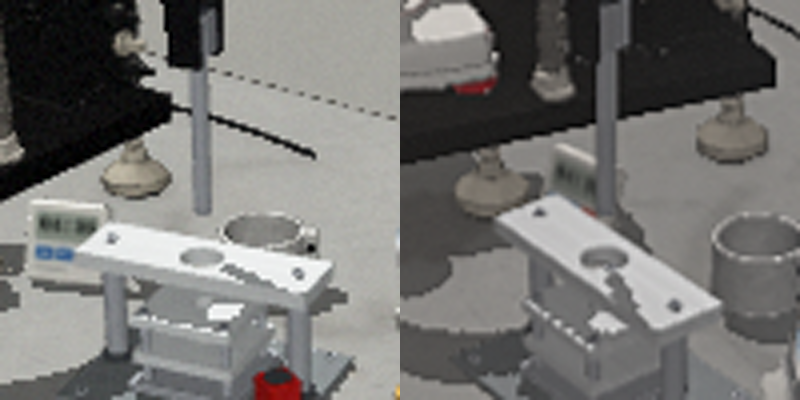

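The rod hangs over the crosshead hole in both views: scene crop (202,210) over (202,257), side crop (605,215) over (603,258). I'll descend with a small shift towards the lid hole.

Request:
arm_command(steps="0 0 0 0.4 0.8 15 10;0 0 0 0 0 15 10;0 0 0 0 0 15 10;0 0 0 0 0 10 10;0 0 0 0 0 0 10")

```text
time_s: 7.6
ee_pos: [0.5539, 0.1433, 0.198]
ee_rot: [0.798, -0.603, -0.001, 0.002]
wrist_force: [0.3, 0.1, -1.9]
gripper_width: 0.0198
gripper_force: 24.9
```

Request:
arm_command(steps="0 0 0 0 0 3 10;0 0 0 0 0 3 10;0 0 0 0 0 3 10;0 0 0 0 0 3 10;0 0 0 0 0 0 10")

```text
time_s: 8.1
ee_pos: [0.5546, 0.1432, 0.1874]
ee_rot: [0.798, -0.603, -0.0, 0.0]
wrist_force: [-0.2, -0.4, -1.6]
gripper_width: 0.02
gripper_force: 25.0
```

Request:
arm_command(steps="0 0 0 0 0 2 10;0 0 0 0 0 2 10;0 0 0 0 0 0 10")

```text
time_s: 8.4
ee_pos: [0.5546, 0.1431, 0.1831]
ee_rot: [0.798, -0.603, -0.0, 0.0]
wrist_force: [-1.2, 1.5, -0.2]
gripper_width: 0.0196
gripper_force: 25.0
```

Request:
arm_command(steps="0 0 0 0 0 3 10;0 0 0 0 0 3 10;0 0 0 0 0 3 10;0 0 0 0 0 0 10;0 0 0 0 0 0 10")

```text
time_s: 8.9
ee_pos: [0.5545, 0.1431, 0.174]
ee_rot: [0.798, -0.603, -0.0, 0.0]
wrist_force: [-1.4, 0.3, -2.0]
gripper_width: 0.0194
gripper_force: 25.0
```

```bash
python3 -c "
from h import *
plan([.5546,.1431,.138],-1.295);print(env.state()['torque'])"
```

```text
t 8.9 pos [0.5545 0.1431 0.174 ] xang -1.295 zax [-1.1e-03 -3.0e-04 -1.0e+00] q [ 0.54  0.35 -0.22 -0.   -1.   -0.26] w 0.0194 F [-1.4  0.3 -2. ]
shift tool mm [ 0.1 -0.1 36. ]
rotvec tool [ 0.0011 -0.      0.    ] shift in final-yaw axes [ 0.1 -0.1 36. ]
[0.2757616  0.50375727 0.03793733]
```

The lid is through. A slight side contact pushes towards -x, so I ease that way and continue to the guide plate.

Request:
arm_command(steps="0 0 0 -0.3 0.5 0 10;0 0 0 0 0 3 10;0 0 0 0 0 3 10;0 0 0 0 0 3 10;0 0 0 0 0 0 10")

```text
time_s: 9.4
ee_pos: [0.5542, 0.1433, 0.165]
ee_rot: [0.798, -0.603, -0.0, 0.0]
wrist_force: [-1.0, 0.6, -2.2]
gripper_width: 0.0199
gripper_force: 25.0
```

Request:
arm_command(steps="0 0 0 0 0 2 10;0 0 0 0 0 2 10;0 0 0 0 0 2 10;0 0 0 0 0 2 10;0 0 0 0 0 0 10")

```text
time_s: 9.9
ee_pos: [0.5542, 0.1434, 0.1571]
ee_rot: [0.798, -0.603, -0.0, 0.0]
wrist_force: [-1.2, 0.7, -2.0]
gripper_width: 0.0199
gripper_force: 25.0
```

```bash
python3 -c "
from h import *
plan([.5546,.1431,.138],-1.295);print(env.state()['torque'])"
```

```text
t 9.9 pos [0.5542 0.1434 0.1571] xang -1.2949 zax [-3.e-04 -0.e+00 -1.e+00] q [ 0.54  0.37 -0.24 -0.   -0.96 -0.26] w 0.0199 F [-1.2  0.7 -2. ]
shift tool mm [ 0.4 -0.3 19.1]
rotvec tool [0.0003 0.0001 0.0001] shift in final-yaw axes [ 0.4 -0.3 19.1]
[ 0.2406613   0.45200856 -0.00741877]
```

Request:
arm_command(steps="0 0 0 -0.5 0.4 0 10;0 0 0 0 0 4 10;0 0 0 0 0 4 10;0 0 0 0 0 4 10;0 0 0 0 0 3 10")

```text
time_s: 10.4
ee_pos: [0.5538, 0.1437, 0.1421]
ee_rot: [0.798, -0.603, 0.0, -0.0]
wrist_force: [-0.0, -0.1, -0.6]
gripper_width: 0.0199
gripper_force: 25.0
```

Request:
arm_command(steps="0 0 0 0 0 1 10;0 0 0 0 0 1 10;0 0 0 0 0 1 10;0 0 0 0 0 0 10")

```text
time_s: 10.8
ee_pos: [0.5538, 0.1438, 0.1395]
ee_rot: [0.798, -0.603, 0.0, -0.0]
wrist_force: [-0.7, 0.4, -2.9]
gripper_width: 0.0198
gripper_force: 25.0
```

Request:
arm_command(steps="0 0 0 0 0 0.6 10;0 0 0 0 0 0 10")

```text
time_s: 11.0
ee_pos: [0.5538, 0.1438, 0.139]
ee_rot: [0.798, -0.603, 0.0, -0.0]
wrist_force: [-0.1, -0.2, -1.8]
gripper_width: 0.0198
gripper_force: 25.0
```

Request:
arm_command(steps="0 0 0 0 0 0.6 10;0 0 0 0 0 0 10")

```text
time_s: 11.2
ee_pos: [0.5538, 0.1438, 0.1387]
ee_rot: [0.798, -0.603, 0.0, -0.0]
wrist_force: [-0.9, 0.1, -0.3]
gripper_width: 0.0198
gripper_force: 25.0
```

Request:
arm_command(steps="0 0 0 0 0 0.6 10;0 0 0 0 0 0 10")

```text
time_s: 11.4
ee_pos: [0.554, 0.1438, 0.1386]
ee_rot: [0.798, -0.603, 0.0, -0.0]
wrist_force: [-2.8, -0.4, 4.1]
gripper_width: 0.0199
gripper_force: 25.0
```

Request:
arm_command(steps="0 0 0 0 0 0.6 10;0 0 0 0 0 0 10")

```text
time_s: 11.6
ee_pos: [0.5541, 0.1438, 0.1386]
ee_rot: [0.798, -0.603, 0.0, -0.0]
wrist_force: [-3.8, -0.2, 8.1]
gripper_width: 0.0202
gripper_force: 25.0
```

The piston is seated: it took 8 N on the floor and the height stalled where expected. I'll back off 1 mm, open the jaws evenly and rise clear.

Request:
arm_command(steps="0 0 0 0 0 -1 10;0 0 0 0 0 0 22;0 0 0 0 0 0 28;0 0 0 0 0 0 40;0 0 0 0 0 0 50")

```text
time_s: 12.1
ee_pos: [0.5539, 0.1438, 0.1379]
ee_rot: [0.798, -0.603, 0.0, 0.0]
wrist_force: [-0.2, -0.4, 0.4]
gripper_width: 0.0368
gripper_force: 0.0
```

Request:
arm_command(steps="0 0 0 0 0 0 50;0 0 0 0 0 0 50;0 0 0 0 0 0 50;0 0 0 0 0 0 50")

```text
time_s: 12.5
ee_pos: [0.5537, 0.1437, 0.1381]
ee_rot: [0.798, -0.603, -0.0, -0.0]
wrist_force: [-0.2, -0.1, 0.3]
gripper_width: 0.0495
gripper_force: 0.0
```

Request:
arm_command(steps="0 0 0 0 0 -20 50;0 0 0 0 0 -40 50;0 0 0 0 0 -40 50;0 0 0 0 0 0 50;0 0 0 0 0 0 50")

```text
time_s: 13.0
ee_pos: [0.5539, 0.144, 0.2392]
ee_rot: [0.798, -0.603, 0.0, -0.001]
wrist_force: [-0.0, 0.1, -0.5]
gripper_width: 0.05
gripper_force: 0.0
```

Run:
```python
from h import *
plan([.554,.1438,.25])
a,ms=snap('scene','s6.png');b,md=snap('side','d6.png')
print(proj(ms,[.5548,.1438,.154]),proj(md,[.5548,.1438,.154]))
def crop(f,p):
    im=cv2.imread('pics/'+f);u,v=map(int,p);return cv2.resize(im[v-50:v+50,u-50:u+50],None,fx=4,fy=4,interpolation=cv2.INTER_CUBIC),(u-50,v-50)
x,o1=crop('s6.png',proj(ms,[.555,.143,.11]));y,o2=crop('d6.png',proj(md,[.555,.143,.11]));print(o1,o2)
cv2.imwrite('pics/c6.png',np.hstack([x,y]))
```

```text
t 13.0 pos [0.5539 0.144  0.2392] xang -1.295 zax [ 0.0021  0.0017 -1.    ] q [ 0.54  0.29 -0.13 -0.   -1.15 -0.26] w 0.05 F [-0.   0.1 -0.5]
shift tool mm [  0.2  -0.1 -10.8]
[292.74071104 155.21357756] [324.4474883  146.36188451]
(243, 120) (274, 112)
```

View pics/c6.png

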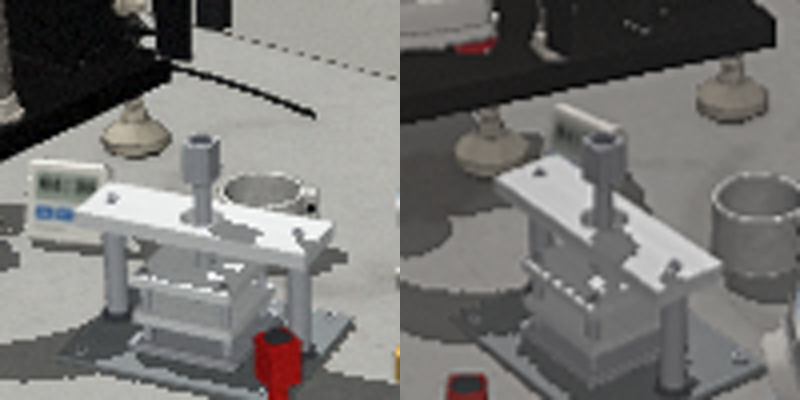

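Both views show the piston upright through the crosshead with the gripper clear above it. The head top is at scene (293,155) and side (325,147), against predictions of (292.7,155.2) and (324.4,146.4) for a seated piston.

```bash
python3 -c "
from h import *
print(env.finish_job())"
```

```text
the job is handed in; nothing more can be done
None
```

The long piston is standing upright on the cell floor, released and clear of the gripper. The short piston was left in its rack hole, and I handed the job in at about 13 s; the hand-in call returned no verdict.

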